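# Hold the spring-tip probe on a test pad

## Robot

A 6-joint arm with a two-finger parallel gripper is mounted at the origin on the work surface. World frame = base frame: x ahead of the robot, y to its left, z up, the work surface at z = 0. Lengths are in m, angles in degrees, forces in N, time in s.
With the tool pointing down it reaches from about 0.375 to 0.9 m from the base axis. Payload 3.1 kg.
Tool frame: the origin (TCP) lies at the very end of the fingers, on their centre line; the grasp point (between the pads) lies 19 mm behind it; z points along the fingers, y is the direction in which the jaws open and shut (so a half turn about z gives the same grasp; the last joint's range is limited). The gripper opens to 87 mm and grips with 3 to 60 N. Pads are 19 mm wide; open, the fingers measure 117 mm over their backs; the gripper's body (75 mm by 190 mm) begins 51 mm behind the grasp point.
Start: joints at [-84.597, 30.224, 82.088, -0, 67.689, -10.227], TCP at [0.168, -0.602, 0.223] pointing down, gripper open.
Joint ranges: [-176.69, 176.69], [-43.24, 126.21], [12.49, 139.97], [-82, 262], [0, 151.66], [-163.58, 163.58]. Speed limits (degrees/s): [159.86, 159.86, 180, 180, 180, 180].

## Interface

Orientations are given as a 3x3 rotation matrix whose columns are the frame's x, y, z axes.
In Python, from rig import readout, capture, camera_model, bot, spot_in, regions_of gives the robot as it stands.
- The arm moves only by the tool send_rows, never from a script. Its argument "moves" is a list that holds one entry, the list of rows, each a list of 7 numbers: the turn, a rotation vector about the tool's x, y, z in degrees, then the shift along the tool's x, y, z in cm, then the opening, from -1 (shut) to 1 (fully open). A call has exactly 5 rows; each row shifts and turns the commanded pose from where the row before left it, along the tool's axes as they then stand; what a row does not reach is not made up. A row lasts 1/10 s, in which the tool goes at most 50 mm and 8.59 degrees, less where a joint would pass 70% of its speed; a pose out of reach is approached as far as the arm can. A call with a gripper value outside its range is refused whole. The fingers move at their own pace and stop on an object; the grip force is fixed at half the most. Time passes only in rows, so rows that do not move let the fingers close, or fill a call up. It gives the time, the measured TCP pose, the force and the opening at its end, in the units of the state.
- readout.read_state(): the state, without advancing time (a new reading comes with each control period).
- capture(name): name is "scene" or "top"; returns the picture (400x640x3 uint8, blue, green, red); there is no depth.
- camera_model(name): a dict with "camera_matrix" (3x3 intrinsics, pixels), "pose" (4x4, takes a point from camera to world coordinates). Camera axes: x right, y up, looking along -z (the intrinsics and any distortion apply to the point x, -y, -z); pixel columns grow to the right and rows downward; lengths in m; the calibration is good to about 2 mm. A picture is of the moment at which its call begins. camera_model takes no time and is no camera call.
- bot.hand_in(): hands the job in, once; it reports no verdict.
Trained networks look in the newest picture that a camera, given by its name, has taken for a name from the list of things; names that differ only in an ending like _2 or _b are one class to them, and where a whole thing is asked for, a point or a joint stands for the part that bears it (a point fixed in the world has none). Each returns a list of dicts, best first, with "p" (0 to 1); they miss things now and then, are a little off and sometimes report something else, mostly with a low value. They report only what shows in the picture. A call takes as long as a camera call. They do not tell look-alikes from the thing itself.
- spot_in(camera, thing): "location" ([x, y, z] in m, in world coordinates, good to about 4 mm: the middle of the surface that is visible of it).
- regions_of(camera, thing): "mask" (400x640 bool, what is visible of it).
The state is a dict: "time_s": time; "joint_positions": joint angles; "qvel": joint speeds; "tau": joint torques, N m; "position": TCP position; "tcp_rot": TCP orientation; "force": force on the tool from outside, world axes, zero at the start; "moment": the same for the moment, N m; "opening": opening from 0.0 (shut) to 1.0 (fully open).
Only numpy, scipy, OpenCV 4.12 (cv2) and the standard library are available. Lean on these libraries where they do the work, as an engineer would, in place of code of your own. Each camera call takes 0.05 s, during which the arm holds its last target. There are 200 camera calls.

## Task

Lift the spring-tip test probe up and off its fork on the tool stand, and set its tip on the big round test pad of the tilted circuit board, the pad inside the printed square. Hold the probe square to the board's face, pressing gently so that the sprung pin is pushed in about half of its travel, and finish while still holding it there; never press hard on the board and leave all the other things where they are.

Things in the scene. Friction and masses are not known exactly. Their poses are not given: they have to be found in the camera images.
- probe_grip (a point): centre of the probe's grip, on its axis: a round black handle 22 mm across, hanging upright. The point is 33 mm above the top of the square grey flange (36 x 36 x 5 mm) that rests on the fork, and 35 mm below the handle's top. z axis: along the probe, from the tip to the handle's top. Under the flange: a tapered black nose up to 16 mm wide, 45 mm long, and a thin brass pin. Weighs 60 to 110 g
- probe_tip (a point): the end of the probe's pin, round, 5 mm thick; 108 mm from probe_grip straight down the probe's axis when the pin is out. z axis as that of probe_grip. The pin slides into the probe against a spring
- pin (a joint): how far the pin is pushed into the probe, m: 0 fully out, 0.010 bottomed. The spring gives 0.5 N at the start and 5.5 N at the end (500 N/m); half-way is 3 N
- stand: tool stand, fixed, origin at the table's surface: base 100 x 180 mm, one post with a crossbar, two forks 50 mm either side of its middle along its y axis, open towards its -x. The prongs' tops are 110 mm above the table, 22 mm apart; their ends turn up 10 mm. Tops above the table: stand 120 mm, nut driver 159 mm, probe 183 mm. Which fork holds the probe varies
- pad (a point): centre of the target pad's surface: bare brass disc 14 mm across, 1 mm high, in a white printed square of 28 mm, about 65 mm above the table. z axis: the board's outward normal, 20 degrees from vertical, leaning to the board's low long edge (its -x side); y axis: level, along the long side. It is 35 mm along y from the board's middle, 12 mm towards the low edge. The 4 mm pads are not the target
- board: green circuit board 100 x 140 mm, fixed in a holder: origin at the middle of the underside of its 4 mm plate, 64 mm above the table; z axis is its outward normal (20 degrees from vertical), y axis along its long side. Parts on it stand up to 18 mm above its face, none within 25 mm of the pad's centre
- driver: nut driver (leave alone), hanging in the other fork 100 mm from the probe: shorter (49 mm) and fatter (33 mm) handle than the probe, steel shaft with a socket end; origin at the underside of its flange on its axis, z up
- screwdriver: screwdriver lying near the middle (leave alone), 150 mm long, 26 mm thick, along its x axis, origin under its middle
- servo: small black servo motor (leave alone), 54 x 20 x 41 mm, origin under its middle
- caliper: steel caliper lying flat (leave alone), 200 mm long along its x axis, origin under its middle
- spool: spool of solder standing on end (leave alone), 62 mm across, 46 mm high, origin under its middle
- jar: closed jar (leave alone), 56 mm across, 70 mm high, origin under its middle
- tray: grey divided tray (leave alone), 100 x 140 x 30 mm, origin under its middle
- brush: cleaning brush lying flat (leave alone), 170 mm long along its x axis, origin under its middle
There are look-alikes about, which are no part of the job. What is shaped like the stand but purple is not meant.

How it is judged:
By the outcome, as a careful person would: the job done as asked, in the order asked, and still so for the second after the job is handed in, while the arm keeps its last pose, push and grip.
It also fails if it takes over 48 s, if anything falls off the work surface, if the arm or the gripper's body presses on something with over 40 N, if the wrist force passes 120 N, or if a joint passes its speed limit or range.

## Working session

There is one attempt and no reset: what is moved stays moved. The work goes in short steps, Python scripts to look and compute and a tool call to move; the robot and the scene stay as the last step left them, time stands still between calls to the robot, and variables do not carry over. Pictures are saved under pics/ and viewed, about 8 in all and at most 12, crops included, and the job is handed in when it is done.

Besides the shell and the picture viewer there is one more tool, called after "Call:" in YAML: its name, and indented under it one key for each argument. send_rows: Moves the arm, as the interface text tells. Its arguments: {"type":"object","properties":{"moves":{"type":"array","items":{"type":"array","items":{"type":"array","items":{"type":"number"}}}}},"required":["moves"]}

```bash
mkdir -p pics; ls
python3 - <<'E'
from rig import *
import cv2,numpy as np
a=capture("scene");b=capture("top")
cv2.imwrite("pics/s0.png",a);cv2.imwrite("pics/t0.png",b)
np.set_printoptions(precision=4,suppress=True)
for c in("scene","top"):
    m=camera_model(c);print(c,m)
    for t in("probe_grip","stand","pad","board","driver"):
        print(t,[(round(d["p"],2),np.round(d["location"],3)) for d in spot_in(c,t)][:4])
s=readout.read_state();print(s["time_s"],s["position"],s["tcp_rot"],s["force"])
E
```

```text
pics
scene {'camera_matrix': array([[508.5437,   0.    , 319.7361],
       [  0.    , 508.5437, 194.999 ],
       [  0.    ,   0.    ,   1.    ]]), 'pose': array([[-0.0701, -0.8276,  0.5569,  1.2725],
       [ 0.9975, -0.0655,  0.0282,  0.0295],
       [ 0.0131,  0.5575,  0.8301,  1.1927],
       [ 0.    ,  0.    ,  0.    ,  1.    ]])}
probe_grip [(0.52, array([ 0.562, -0.241,  0.131])), (0.46, array([0.52 , 0.161, 0.071]))]
stand [(0.68, array([ 0.377, -0.183,  0.015]))]
pad [(0.9, array([0.524, 0.16 , 0.07 ]))]
board [(0.95, array([0.519, 0.162, 0.071]))]
driver [(0.69, array([ 0.543, -0.136,  0.139]))]
top {'camera_matrix': array([[502.623 ,   0.    , 324.2348],
       [  0.    , 502.623 , 205.5   ],
       [  0.    ,   0.    ,   1.    ]]), 'pose': array([[ 0.0968,  0.9726, -0.2112,  0.2757],
       [-0.9953,  0.0945, -0.0211, -0.0166],
       [-0.0006,  0.2122,  0.9772,  1.3604],
       [ 0.    ,  0.    ,  0.    ,  1.    ]])}
probe_grip [(0.68, array([0.514, 0.16 , 0.066])), (0.59, array([ 0.548, -0.232,  0.134]))]
stand [(0.96, array([ 0.362, -0.192,  0.013])), (0.61, array([ 0.564, -0.181,  0.017]))]
pad [(0.65, array([0.515, 0.162, 0.069]))]
board [(0.73, array([0.514, 0.158, 0.068]))]
driver [(0.74, array([ 0.529, -0.135,  0.159])), (0.47, array([ 0.49 , -0.445,  0.007]))]
0.6 [ 0.1684 -0.6018  0.2226] [[ 0.963   0.2694 -0.    ]
 [ 0.2694 -0.963  -0.    ]
 [-0.      0.     -1.    ]] [ 0.1147 -0.233  -0.1276]
```

View pics/s0.png

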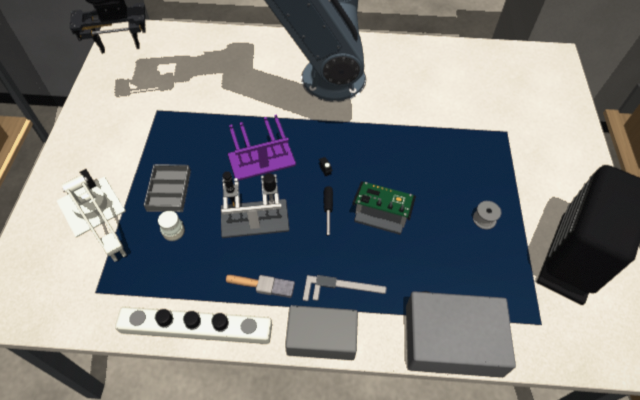

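View pics/t0.png

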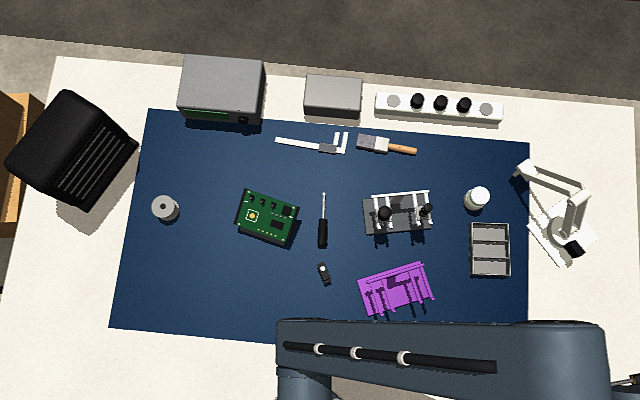

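The stand meant is the grey one: scene (254,205), top (397,213). The purple one at scene (262,150) is the look-alike. On the grey stand, the thin, tall handle is at scene (228,180)/top (425,210) and the fat one (the nut driver) at scene (270,183)/top (384,213). The pad in its printed square is at scene (398,199)/top (252,216). I'll confirm this in one enlarged crop.

Run:
```python
import cv2,numpy as np
a=cv2.imread("pics/s0.png");b=cv2.imread("pics/t0.png")
def cr(im,x,y):
    o=cv2.resize(im[y:y+60,x:x+80],None,fx=5,fy=5,interpolation=cv2.INTER_CUBIC)
    for k in range(0,80,10):
        cv2.line(o,(k*5,0),(k*5,6),(0,255,255),1);cv2.putText(o,str(x+k),(k*5,16),0,.33,(0,255,255),1)
    for k in range(10,60,10):
        cv2.line(o,(0,k*5),(6,k*5),(0,255,255),1);cv2.putText(o,str(y+k),(8,k*5+4),0,.33,(0,255,255),1)
    return o
cv2.imwrite("pics/c0.png",np.vstack([np.hstack([cr(a,212,165),cr(a,350,175)]),np.hstack([cr(b,362,188),cr(b,230,185)])]))
```

```text
(no output)
```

View pics/c0.png

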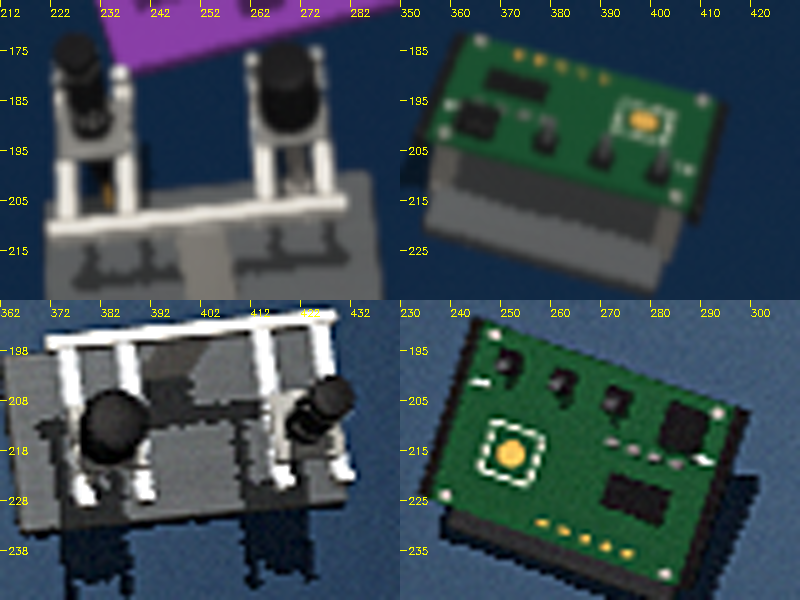

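The crop confirms it. The probe is the thin handle with the square flange and brass pin, in the grey stand's -y fork; the fat handle is the driver. The pad is the brass disc inside the white square. Next I fit the positions.

```bash
cat > h.py <<'E'
from rig import *
import cv2,numpy as np
from scipy.optimize import least_squares
np.set_printoptions(precision=4,suppress=True)
M={c:camera_model(c) for c in("scene","top")}
def proj(c,P):
    T=np.linalg.inv(M[c]["pose"]);p=np.atleast_2d(P)@T[:3,:3].T+T[:3,3]
    p=p*[1,-1,-1];q=p@M[c]["camera_matrix"].T;return q[:,:2]/q[:,2:]
def ray(c,uv):
    d=np.linalg.inv(M[c]["camera_matrix"])@[uv[0],uv[1],1]
    return M[c]["pose"][:3,3],M[c]["pose"][:3,:3]@(d*[1,-1,-1])
def at_z(c,uv,z):
    o,d=ray(c,uv);return o+d*(z-o[2])/d[2]
def tri(us,ut):
    r=least_squares(lambda X:np.r_[proj("scene",X)[0]-us,proj("top",X)[0]-ut],[.5,0,.1]);return r.x,r.fun
def boardR(yaw,t=np.radians(20)):
    c,s=np.cos(yaw),np.sin(yaw)
    return np.array([[c,-s,0],[s,c,0],[0,0,1]])@cv2.Rodrigues(np.array([0,-t,0.]))[0]
E
python3 - <<'E'
from h import *
im={"scene":cv2.imread("pics/s0.png"),"top":cv2.imread("pics/t0.png")}
pad={}
for c,(u,v) in {"scene":(398,199),"top":(252,215)}.items():
    hsv=cv2.cvtColor(im[c],cv2.COLOR_BGR2HSV)[v-5:v+6,u-5:u+6].astype(float)
    m=((hsv[...,0]>10)&(hsv[...,0]<30)&(hsv[...,1]>90)&(hsv[...,2]>120))
    y,x=np.nonzero(m);pad[c]=np.array([u-5+x.mean(),v-5+y.mean()]);print(c,pad[c],m.sum(),at_z(c,pad[c],.065))
print("pad tri",tri(pad["scene"],pad["top"]))
# green-board fit: corners (hand) + pad
C={"scene":[(361.4,181.7),(413.6,194.8),(409.6,216.8),(356.6,202.8)],"top":[(286,243),(236,225),(245.4,188.8),(297.8,206.8)]}
L=np.array([[-50,-70,4],[-50,70,4],[50,70,4],[50,-70,4]])/1e3; P=np.array([-.012,.035,.005])
def f(x):
    R=boardR(x[2]);o=np.array([x[0],x[1],.064])
    return np.r_[[ (proj(c,o+L@R.T)-C[c]).ravel() for c in C]].ravel().tolist()+[e for c in C for e in 3*(proj(c,o+R@P)[0]-pad[c])]
r=least_squares(f,[.52,.16,0]);R=boardR(r.x[2])
print("board",r.x[:2],np.degrees(r.x[2]),"pad",np.r_[r.x[:2],.064]+R@P,"n",R[:,2],"res",np.round(r.fun,1))
hs,ht=(226.6,174.0),(428.2,206.0)
print("probe top",tri(hs,ht),at_z("scene",hs,.183),at_z("top",ht,.183))
for c in("scene","top"):
    for t in("probe_grip","driver"):
        d=[e for e in spot_in(c,t)];print(c,t,[(round(e["p"],2),e["location"]) for e in d][:2])
E
```

```text
scene [398.2778 198.6111] 18 [0.511  0.2006 0.065 ]
top [251.6667 215.125 ] 24 [0.5115 0.1986 0.065 ]
pad tri (array([0.5114, 0.1995, 0.0654]), array([-0.3847,  0.0158, -0.3778, -0.042 ]))
board [0.5158 0.1626] -12.915599522096613 pad [0.511  0.1996 0.0646] n [-0.3334  0.0764  0.9397] res [ 1.1  0.  -1.1 -0.4 -2.  -0.9 -1.9 -0.6 -1.1 -1.7 -1.  -0.4 -0.  -0.
 -1.9 -1.5 -1.2  0.2 -1.1  0.5]
probe top (array([ 0.5524, -0.2378,  0.1848]), array([-0.4931, -0.0561, -0.4831,  0.0136])) [ 0.5512 -0.237   0.183 ] [ 0.553  -0.2393  0.183 ]
scene probe_grip [(0.52, [0.5624, -0.241, 0.1312]), (0.46, [0.5195, 0.1612, 0.0707])]
scene driver [(0.69, [0.5429, -0.1358, 0.1392])]
top probe_grip [(0.68, [0.514, 0.1605, 0.0663]), (0.59, [0.5475, -0.2317, 0.1339])]
top driver [(0.74, [0.5288, -0.1346, 0.1589]), (0.47, [0.4904, -0.4448, 0.0074])]
```

Call:
send_rows:
  moves:
    - [[0,0,0,3.7,-3.2,0,1],[0,0,0,3.7,-3.2,0,1],[0,0,0,3.7,-3.2,0,1],[0,0,0,3.7,-3.2,0,1],[0,0,0,3.7,-3.2,0,1]]

```text
time_s: 1.3
position: [0.3043, -0.3964, 0.2228]
tcp_rot: [[0.963, 0.269, 0.001], [0.269, -0.963, -0.001], [0.0, 0.001, -1.0]]
force: [1.0, -1.6, 0.3]
opening: 1.0
```

Call:
send_rows:
  moves:
    - [[0,0,0,3.7,-3,-0.2,1],[0,0,0,4.7,-1.0,-0.2,1],[0,0,0,4.7,-1.0,-0.2,1],[0,0,0,4.7,-1.0,-0.2,1],[0,0,0,4.7,-1.0,-0.2,1]]

```text
time_s: 1.8
position: [0.503, -0.2687, 0.233]
tcp_rot: [[0.963, 0.27, 0.001], [0.27, -0.963, -0.001], [0.0, 0.001, -1.0]]
force: [1.0, -1.0, 0.6]
opening: 1.0
```

```bash
cat > g.py <<'E'
from h import *
def need(T):
    s=readout.read_state();p=np.array(s["position"]);R=np.array(s["tcp_rot"])
    print("t",s["time_s"],"p",p,"d_tool_cm",R.T@(np.array(T)-p)*100,"F",s["force"],"op",s["opening"],"J",np.round(s["joint_positions"],1))
E
python3 - <<'E'
from g import *
im={"scene":cv2.imread("pics/s0.png"),"top":cv2.imread("pics/t0.png")}
need([.552,-.238,.210]);need([.552,-.238,.210])
# yaw check from green mask, min-area quads
for c,(x0,y0,x1,y1) in {"scene":(345,172,425,235),"top":(225,180,305,250)}.items():
    h=cv2.cvtColor(im[c],cv2.COLOR_BGR2HSV);m=cv2.inRange(h,(45,60,30),(85,255,255))
    k=np.zeros_like(m);k[y0:y1,x0:x1]=m[y0:y1,x0:x1]
    k=cv2.morphologyEx(k,cv2.MORPH_CLOSE,np.ones((7,7)))
    cn=max(cv2.findContours(k,0,1)[0],key=cv2.contourArea);hl=cv2.convexHull(cn)
    for e in(2,3,4,5,6,8):
        q=cv2.approxPolyDP(hl,e,True)[:,0]
        if len(q)==4:break
    print(c,q.tolist())
    # edge-line directions projected on the board plane z~.068 approx
    for i in range(4):
        a,b=q[i],q[(i+1)%4]
        w=[None]*2
        nrm=boardR(np.radians(-12.9))[:,2];o0=np.array([.5158,.1626,.064])+nrm*.004
        for j,u in enumerate((a,b)):
            o,d=ray(c,u);w[j]=o+d*((o0-o)@nrm/(d@nrm))
        v=w[1]-w[0];bv=boardR(0).T@v;print("len",np.linalg.norm(v),"yaw",np.degrees(np.arctan2(bv[1],bv[0])),(boardR(np.radians(-12.9)).T@((w[0]+w[1])/2-o0)))
E
```

```text
t 1.8 p [ 0.503  -0.2687  0.233 ] d_tool_cm [ 5.5454 -1.6405  2.3012] F [ 0.976  -1.0012  0.6367] op 1.0000407652450227 J [-39.3  25.3  89.4  -0.   65.2  35. ]
t 1.8 p [ 0.503  -0.2687  0.233 ] d_tool_cm [ 5.5454 -1.6405  2.3012] F [ 0.976  -1.0012  0.6367] op 1.0000407652450227 J [-39.3  25.3  89.4  -0.   65.2  35. ]
scene [[362, 183], [412, 195], [408, 216], [355, 203]]
len 0.13921973151847963 yaw 79.07559518087754 [-0.0449 -0.0005  0.    ]
len 0.09627197645726673 yaw -10.971877994556941 [0.0017 0.07   0.    ]
len 0.13965835653182623 yaw -100.86626399222034 [0.0514 0.0012 0.    ]
len 0.09641486189555105 yaw 168.76837415973122 [ 0.0048 -0.0694  0.    ]
top [[246, 189], [296, 206], [285, 241], [235, 224]]
len 0.13892726411156 yaw -102.80175376034032 [ 0.0492 -0.0012 -0.    ]
len 0.0976319281290088 yaw 167.48383001191988 [-0.0004 -0.0704  0.    ]
len 0.14045073446738368 yaw 77.48211932158398 [-0.0487  0.0002  0.    ]
len 0.09833104805533101 yaw -13.402093320929183 [0.0009 0.0693 0.    ]
```

Call:
send_rows:
  moves:
    - [[0,0,0,2.8,-0.8,0,1],[0,0,0,2.7,-0.8,0,1],[0,0,0,0,0,2,1],[0,0,0,0,0,2,1],[0,0,0,0,0,0,1]]

```text
time_s: 2.3
position: [0.5483, -0.2381, 0.1899]
tcp_rot: [[0.963, 0.27, -0.005], [0.27, -0.963, 0.003], [-0.004, -0.005, -1.0]]
force: [0.5, 0.4, -0.7]
opening: 0.998
```

Run:
```python
from g import *
need([.552,-.238,.133])
a=capture("scene");b=capture("top")
cv2.imwrite("pics/c1.png",np.hstack([cv2.resize(i[y:y+80,x:x+80],None,fx=5,fy=5,interpolation=2) for i,x,y in((a,195,130),(b,385,170))]))
for c in("scene","top"):print(proj(c,[[.552,-.238,.183]]))
```

```text
t 2.3 p [ 0.5483 -0.2381  0.1899] d_tool_cm [0.3807 0.1142 5.688 ] F [ 0.5444  0.4007 -0.7057] op 0.9982190608406191 J [-34.2  30.5  87.7  -0.   62.2  40.2]
[[226.1441 174.2299]]
[[427.6554 206.3601]]
```

View pics/c1.png

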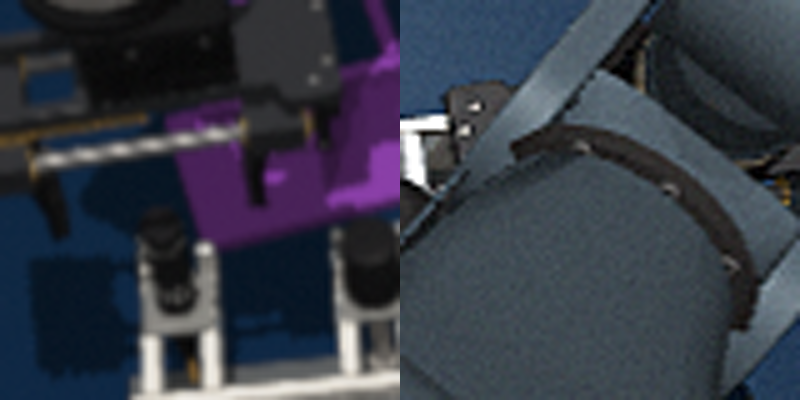

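The fingertips at scene (207,177) and (247,171) straddle the probe top at (227,174), so they are well centred. Descending.

Call:
send_rows:
  moves:
    - [[0,0,0,0,0,2,1],[0,0,0,0,0,2,1],[0,0,0,0,0,1.2,1],[0,0,0,0,0,0,1],[0,0,0,0,0,0,1]]

```text
time_s: 2.9
position: [0.5504, -0.2402, 0.1414]
tcp_rot: [[0.963, 0.269, 0.001], [0.269, -0.963, -0.001], [0.001, 0.001, -1.0]]
force: [0.4, 0.4, -0.4]
opening: 0.998
```

Run:
```python
from g import *
need([.552,-.238,.133])
```

```text
t 2.9 p [ 0.5504 -0.2402  0.1414] d_tool_cm [ 0.209  -0.1691  0.8361] F [ 0.4056  0.373  -0.4418] op 0.9982895845285814 J [-34.2  34.1  90.    0.   55.8  40.2]
```

Call:
send_rows:
  moves:
    - [[0,0,0,0.2,-0.1,0.8,1],[0,0,0,0,0,0,1],[0,0,0,0,0,0,1],[0,0,0,0,0,0,-1],[0,0,0,0,0,0,-1]]

```text
time_s: 3.4
position: [0.5517, -0.2382, 0.1328]
tcp_rot: [[0.963, 0.269, 0.0], [0.269, -0.963, -0.0], [0.0, 0.0, -1.0]]
force: [-0.3, 0.1, 0.0]
opening: 0.892
```

Call:
send_rows:
  moves:
    - [[0,0,0,0,0,0,-1],[0,0,0,0,0,0,-1],[0,0,0,0,0,0,-1],[0,0,0,0,0,0,-1],[0,0,0,0,0,0,-1]]

```text
time_s: 3.9
position: [0.5516, -0.2382, 0.1326]
tcp_rot: [[0.963, 0.269, -0.0], [0.269, -0.963, 0.0], [0.0, -0.0, -1.0]]
force: [-0.1, -0.0, 1.1]
opening: 0.451
```

Call:
send_rows:
  moves:
    - [[0,0,0,0,0,0,-1],[0,0,0,0,0,0,-1],[0,0,0,0,0,0,-1],[0,0,0,0,0,0,-1],[0,0,0,0,0,0,-1]]

```text
time_s: 4.4
position: [0.5516, -0.2382, 0.1325]
tcp_rot: [[0.963, 0.269, -0.0], [0.269, -0.963, -0.0], [-0.0, 0.0, -1.0]]
force: [0.4, 0.6, -0.1]
opening: 0.242
```

Gripped: an opening of 0.242 is about 21 mm. Lift straight up.

Call:
send_rows:
  moves:
    - [[0,0,0,0,0,0,-1],[0,0,0,0,0,-0.5,-1],[0,0,0,0,0,-1,-1],[0,0,0,0,0,-2,-1],[0,0,0,0,0,-2.5,-1]]

```text
time_s: 4.9
position: [0.551, -0.2378, 0.193]
tcp_rot: [[0.963, 0.269, -0.002], [0.269, -0.963, 0.001], [-0.001, -0.002, -1.0]]
force: [-0.3, 0.9, -1.2]
opening: 0.247
```

Call:
send_rows:
  moves:
    - [[0,0,0,0,0,-3,-1],[0,0,0,0,0,-3,-1],[0,0,0,0,0,-2,-1],[0,0,0,0,0,-1,-1],[0,0,0,0,0,0,-1]]

```text
time_s: 5.4
position: [0.5523, -0.2386, 0.2846]
tcp_rot: [[0.963, 0.27, 0.003], [0.27, -0.963, -0.002], [0.003, 0.003, -1.0]]
force: [-0.1, -0.8, -1.7]
opening: 0.241
```

Run:
```python
from g import *
pad=np.array([.511,.1996,.0650]);n=boardR(np.radians(-12))[:,2]
pre=pad+n*(.0925+.06);print("n",n,"pre",pre)
need(pre)
s=readout.read_state();R=np.array(s["tcp_rot"])
z=R[:,2];t=-n;ax=np.cross(z,t);ax=ax/np.linalg.norm(ax)*np.degrees(np.arccos(z@t))
print("rotvec tool deg",R.T@ax, "alt via roll")
a=capture("scene");b=capture("top")
cv2.imwrite("pics/c2.png",np.hstack([cv2.resize(i[y:y+100,x:x+80],None,fx=5,fy=5,interpolation=2) for i,x,y in((a,185,120),(b,385,150))]))
p=np.array(s["position"])
print(proj("scene",[p+z*.0925,p+z*.0225]),proj("top",[p+z*.0925]))
```

```text
n [-0.3345  0.0711  0.9397] pre [0.46   0.2104 0.2083]
t 5.4 p [ 0.5523 -0.2386  0.2846] d_tool_cm [  3.1924 -45.7487   7.5003] F [-0.1149 -0.7993 -1.7322] op 0.2405199473636383 J [-34.   24.7  81.5   0.   73.6  40.4]
rotvec tool deg [-9.1081 17.569  -0.    ] alt via roll
[[225.2731 172.2001]
 [221.1036 154.2015]] [[428.7526 205.3392]]
```

View pics/c2.png

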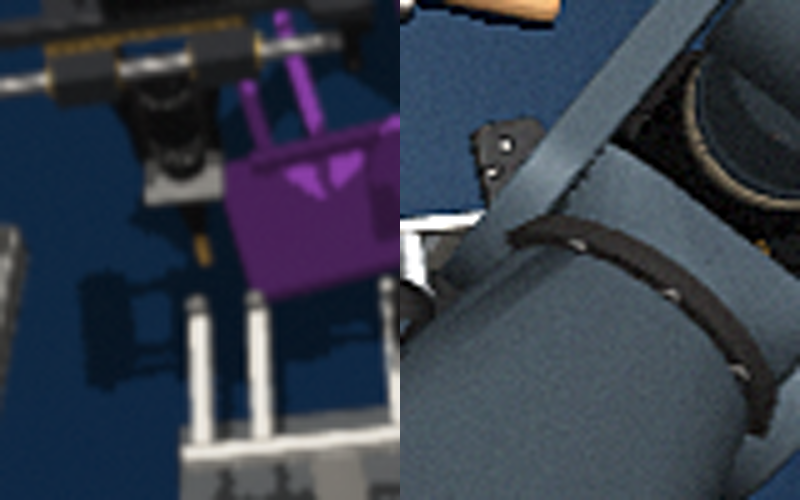

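Probe is clear of the fork. Its tip shows at scene (226,173), within 1 px of my prediction (225,172). Transit level to the board, then tilt.

Call:
send_rows:
  moves:
    - [[0,0,0,0.3,-2.5,0,-1],[0,0,0,0.3,-4.5,0,-1],[0,0,0,0.3,-4.5,0,-1],[0,0,0,0.3,-4.5,0,-1],[0,0,0,0.3,-4.5,0,-1]]

```text
time_s: 6.0
position: [0.5092, -0.0349, 0.2808]
tcp_rot: [[0.963, 0.269, -0.004], [0.269, -0.963, 0.001], [-0.003, -0.002, -1.0]]
force: [0.6, 0.8, -0.9]
opening: 0.246
```

Call:
send_rows:
  moves:
    - [[0,0,0,0.3,-4.5,0,-1],[0,0,0,0.3,-4.5,0,-1],[0,0,0,0.3,-4.5,0,-1],[0,0,0,0.3,-4.5,0,-1],[0,0,0,0.3,-4.5,0,-1]]

```text
time_s: 6.5
position: [0.463, 0.1855, 0.281]
tcp_rot: [[0.963, 0.269, -0.003], [0.269, -0.963, -0.001], [-0.003, -0.0, -1.0]]
force: [1.3, -0.8, -1.1]
opening: 0.248
```

Call:
send_rows:
  moves:
    - [[0,0,0,0.2,-2.7,0,-1],[-2.275,4.4,0,0,0,0,-1],[-2.275,4.4,0,0,0,0,-1],[-2.275,4.4,0,0,0,0,-1],[-2.275,4.4,0,0,0,0,-1]]

```text
time_s: 7.0
position: [0.4582, 0.2105, 0.2811]
tcp_rot: [[0.911, 0.243, 0.332], [0.281, -0.957, -0.07], [0.301, 0.157, -0.941]]
force: [0.4, -0.3, -1.3]
opening: 0.241
```

Call:
send_rows:
  moves:
    - [[0,0,0,0,0,0,-1],[0,0,0,0,0,0,-1],[0,0,0,0,0,0,-1],[0,0,0,0,0,0,-1],[0,0,0,0,0,0,-1]]

```text
time_s: 7.5
position: [0.4601, 0.2103, 0.2826]
tcp_rot: [[0.912, 0.242, 0.332], [0.279, -0.958, -0.069], [0.301, 0.155, -0.941]]
force: [0.5, 0.1, -1.8]
opening: 0.248
```

```bash
cat >> g.py <<'E'
pad=np.array([.511,.1996,.0650]);n=boardR(np.radians(-12))[:,2]
def tilt():
    s=readout.read_state();R=np.array(s["tcp_rot"]);v=np.cross(R[:,2],-n)
    print("rot left deg",np.degrees(R.T@v),"F.n",np.dot(s["force"],n),"height tip over pad mm",1e3*((np.array(s["position"])+R[:,2]*.0925-pad)@n))
E
python3 - <<'E'
from g import *
need(pad+n*(.0925+.04));tilt()
E
```

```text
t 7.5 p [0.4601 0.2103 0.2826] d_tool_cm [-2.2409 -1.1627  8.9845] F [ 0.4914  0.1401 -1.8149] op 0.24756224353501624 J [ 17.8  11.4 105.8 -13.4  46.2 100.1]
rot left deg [-0.1677  0.1308  0.    ] F.n -1.859917358463569 height tip over pad mm 129.75931385884792
```

Call:
send_rows:
  moves:
    - [[-0.2,0.1,0,-0.8,-0.4,1,-1],[0,0,0,-0.8,-0.4,2,-1],[0,0,0,-0.64,-0.36,2.5,-1],[0,0,0,0,0,2.5,-1],[0,0,0,0,0,1,-1]]

```text
time_s: 8.0
position: [0.466, 0.2084, 0.1875]
tcp_rot: [[0.912, 0.241, 0.331], [0.28, -0.957, -0.073], [0.3, 0.159, -0.941]]
force: [0.4, -0.3, -0.8]
opening: 0.249
```

Call:
send_rows:
  moves:
    - [[0,0,0,0,0,0,-1],[0,0,0,0,0,0,-1],[0,0,0,0,0,0,-1],[0,0,0,0,0,0,-1],[0,0,0,0,0,0,-1]]

```text
time_s: 8.5
position: [0.4664, 0.2092, 0.1902]
tcp_rot: [[0.91, 0.242, 0.336], [0.28, -0.957, -0.071], [0.304, 0.159, -0.939]]
force: [-0.1, -0.2, -0.4]
opening: 0.246
```

Run:
```python
from g import *
need(pad+n*(.0925+.006));tilt()
a=capture("scene");b=capture("top")
cv2.imwrite("pics/c3.png",np.hstack([cv2.resize(i[y:y+80,x:x+80],None,fx=5,fy=5,interpolation=2) for i,x,y in((a,355,150),(b,215,180))]))
s=readout.read_state();p=np.array(s["position"]);z=np.array(s["tcp_rot"])[:,2]
for c in M:print(c,proj(c,[p+z*.0925,p+z*.0225,pad]))
print([readout.read_state()["force"]@n if 0 else np.dot(readout.read_state()["force"],n) for _ in range(2)])
```

```text
t 8.5 p [0.4664 0.2092 0.1902] d_tool_cm [-0.0027  0.0079  3.4777] F [-0.0546 -0.1635 -0.3524] op 0.2464773551530265 J [ 17.5  20.3 112.1 -18.9  31.3 106.7]
rot left deg [ 0.023  -0.0739  0.    ] F.n -0.3244562706493873 height tip over pad mm 40.77704312520879
scene [[400.9721 186.2882]
 [406.548  164.023 ]
 [397.9017 198.5959]]
top [[247.3152 217.5409]
 [239.904  221.7144]
 [251.2594 215.2571]]
[np.float64(-0.4311844779241313), np.float64(-0.4311844779241313)]
```

View pics/c3.png

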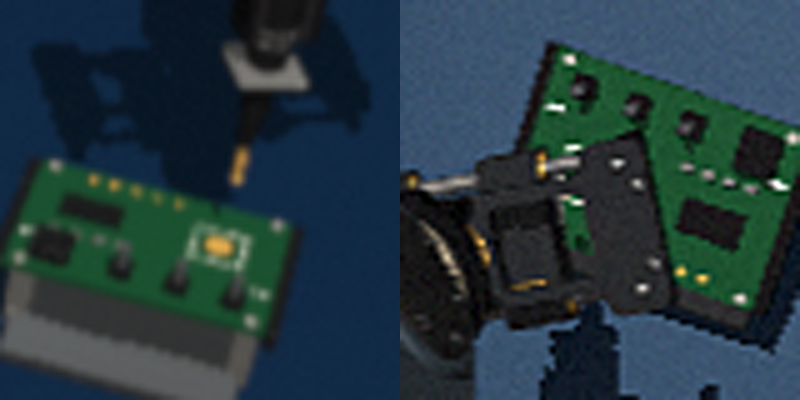

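The probe looks square to the board. Its tip at scene (402,186.6) is about 1 px from the prediction, and the pad is at (398.3,198.6). Approaching to about 8 mm.

Call:
send_rows:
  moves:
    - [[0,0,0,0,0,0.8,-1],[0,0,0,0,0,1,-1],[0,0,0,0,0,1,-1],[0,0,0,0,0,0.4,-1],[0,0,0,0,0,0,-1]]

```text
time_s: 9.1
position: [0.4765, 0.2063, 0.158]
tcp_rot: [[0.912, 0.242, 0.332], [0.28, -0.957, -0.073], [0.3, 0.159, -0.94]]
force: [-0.1, -0.7, -1.7]
opening: 0.249
```

Call:
send_rows:
  moves:
    - [[0,0,0,0,0,0,-1],[0,0,0,0,0,0,-1],[0,0,0,0,0,0,-1],[0,0,0,0,0,0,-1],[0,0,0,0,0,0,-1]]

```text
time_s: 9.6
position: [0.4769, 0.2067, 0.1595]
tcp_rot: [[0.911, 0.242, 0.335], [0.28, -0.957, -0.071], [0.303, 0.159, -0.94]]
force: [0.4, 0.0, -1.2]
opening: 0.247
```

Run:
```python
from g import *
need(pad+n*(.0925-.005));tilt()
F=[]
for k in range(6):
    a=capture("scene");F.append(np.dot(readout.read_state()["force"],n))
print("F.n",np.round(F,2),np.mean(F))
x,y=380,175
cv2.imwrite("pics/c4.png",cv2.resize(a[y:y+36,x:x+40],None,fx=15,fy=15,interpolation=2))
s=readout.read_state();p=np.array(s["position"]);z=np.array(s["tcp_rot"])[:,2]
q=proj("scene",[p+z*.0925,p+z*.083,pad]);print(q,(q-[x,y]+.5)*15)
```

```text
t 9.6 p [0.4769 0.2067 0.1595] d_tool_cm [0.0431 0.0094 1.3265] F [ 0.4304  0.0469 -1.2278] op 0.24654407394771827 J [ 16.7  24.2 112.8 -21.3  26.9 108.8]
rot left deg [ 0.0238 -0.0067  0.    ] F.n -1.2944102797044295 height tip over pad mm 8.26466397266429
F.n [-1.03 -1.22 -0.75 -2.07 -1.07 -0.75] -1.1486548387815028
[[398.4553 196.0577]
 [399.1714 193.2038]
 [397.9017 198.5959]] [[284.3298 323.3656]
 [295.071  280.5572]
 [276.0255 361.4381]]
```

View pics/c4.png

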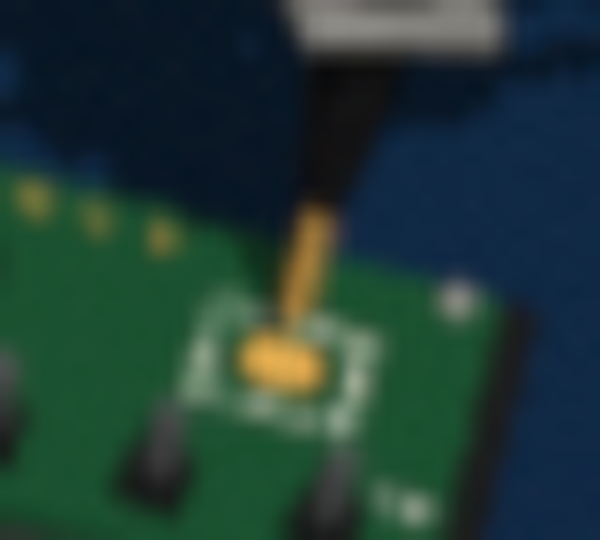

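The tip at crop (294,325) will land near (286,363), and the pad centre is at (283,361), so lateral error is under 1 mm. The baseline force along the normal is about -1.1 N. Pressing slowly.

Call:
send_rows:
  moves:
    - [[0,0,0,0,0,0.4,-1],[0,0,0,0,0,0.3,-1],[0,0,0,0,0,0.2,-1],[0,0,0,0,0,0.2,-1],[0,0,0,0,0,0,-1]]

```text
time_s: 10.4
position: [0.4805, 0.2058, 0.1487]
tcp_rot: [[0.911, 0.242, 0.334], [0.28, -0.957, -0.072], [0.302, 0.159, -0.94]]
force: [-0.5, 0.1, 0.1]
opening: 0.247
```

```bash
cat >> g.py <<'E'
def meas(k=14):
    F=[];X=[]
    for _ in range(k):
        capture("scene");s=readout.read_state();F.append(s["force"]);X.append(np.array(s["position"]))
    F=np.array(F);print("F mean",F.mean(0),"F.n",(F@n).mean(),"+-",(F@n).std()/k**.5,"p",np.mean(X,0))
    need(pad+n*(.0925-.005));tilt()
E
python3 - <<'E'
from g import *
meas()
E
```

```text
F mean [-0.8385  0.1221  0.5361] F.n 0.7929823958300046 +- 0.1743994613407427 p [0.4804 0.2058 0.149 ]
t 11.1 p [0.4804 0.2059 0.149 ] d_tool_cm [0.0631 0.0069 0.2053] F [-1.7179  0.4827  0.9511] op 0.2509155331189184 J [ 16.5  25.5 113.  -22.3  25.5 109.8]
rot left deg [0.0277 0.0274 0.    ] F.n 1.5028371233634703 height tip over pad mm -2.9469172040369833
```

Both checks agree: net 1.94 N means 2.9 mm of travel, and the geometry gives 2.95 mm. 2 mm more.

Call:
send_rows:
  moves:
    - [[0,0,0,0,0,0.1,-1],[0,0,0,0,0,0.1,-1],[0,0,0,0,0,0,-1],[0,0,0,0,0,0,-1],[0,0,0,0,0,0,-1]]

```text
time_s: 11.6
position: [0.4811, 0.2057, 0.1471]
tcp_rot: [[0.911, 0.242, 0.334], [0.28, -0.957, -0.072], [0.303, 0.159, -0.94]]
force: [-1.6, -0.7, 1.3]
opening: 0.246
```

Run:
```python
from g import *
meas(20)
a=capture("scene");x,y=380,175
cv2.imwrite("pics/c5.png",cv2.resize(a[y:y+36,x:x+40],None,fx=15,fy=15,interpolation=2))
```

```text
F mean [-1.1855 -0.0845  1.1676] F.n 1.4877758036795463 +- 0.12619482467688065 p [0.4812 0.2057 0.1471]
t 12.6 p [0.4812 0.2057 0.1471] d_tool_cm [0.0577 0.0068 0.0036] F [-0.9255 -0.8439  1.1124] op 0.24485429686256832 J [ 16.4  25.7 113.  -22.5  25.2 109.9]
rot left deg [ 0.0264  0.0215 -0.    ] F.n 1.2948851619261712 height tip over pad mm -4.9639421734849005
```

View pics/c5.png

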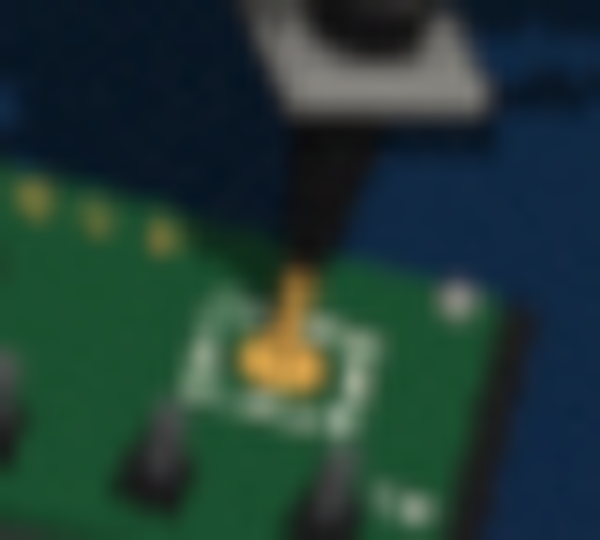

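The force gives 4.3 mm and the geometry 4.96 mm. The tip is on the pad. A 0.3 mm nudge splits the difference, then a final check.

Call:
send_rows:
  moves:
    - [[0,0,0,0,0,0.03,-1],[0,0,0,0,0,0,-1],[0,0,0,0,0,0,-1],[0,0,0,0,0,0,-1],[0,0,0,0,0,0,-1]]

```text
time_s: 13.15
position: [0.4813, 0.2057, 0.1468]
tcp_rot: [[0.911, 0.242, 0.334], [0.28, -0.957, -0.072], [0.303, 0.159, -0.94]]
force: [-0.8, -0.3, 1.5]
opening: 0.248
```

Run:
```python
from g import *
meas(20)
bot.hand_in()
```

```text
F mean [-1.5266 -0.1466  1.2193] F.n 1.6459993066909084 +- 0.09604426437279975 p [0.4813 0.2057 0.1468]
t 14.15 p [0.4813 0.2057 0.1468] d_tool_cm [ 0.0557  0.0076 -0.0264] F [-2.7335 -0.5059  1.6043] op 0.24328790066480602 J [ 16.4  25.8 113.  -22.6  25.2 110. ]
rot left deg [ 0.0266  0.0199 -0.    ] F.n 2.3860316183436527 height tip over pad mm -5.263915506744682
the job is handed in; nothing more can be done
```

I lifted the probe straight up off the grey stand's fork (not the purple look-alike), carried it over the driver, tilted it square to the board and pressed its tip onto the big pad. I handed the job in at 14.2 s with the arm still holding it there.

- **Pin travel:** the arm's position gives 5.3 mm and the force gives about 4.6 mm (2.8 N net), against the 5 mm aimed for. The two differ by about 0.7 mm, mostly because the force readings are noisy: the baseline is only good to about 0.2 N, which is 0.4 mm.
- **Squareness:** the tool is within 0.1° of the board normal I estimated. That normal rests on the board's yaw, which the two cameras put at about -11° and -13°; I used -12°, so expect under 1° of real error.
- **Position:** the last close-up shows the tip on the brass pad, and just before contact I estimated it would land within about 1 mm of centre.
- **Other things:** I saw no sign that anything else was touched, but I did not check each item again at the end.

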